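Kit the spares for a soft-starter repair

ROBOT

A 7-joint arm with a two-finger parallel gripper is mounted at the origin on the work surface. World frame = base frame: x ahead of the robot, y to its left, z up, the work surface at z = 0. Lengths are in mm, angles in rad, forces in N, time in s.
With the tool pointing down it reaches from about 400 to 875 mm from the base axis. Payload 4.4 kg.
Tool frame: the origin (TCP) lies midway between the tips of the shut fingers; the grasp point (between the pads) lies 19 mm behind it (ctrl.pinch_z is the distance from the TCP to the grasp point, in mm); z points along the fingers, y is the line along which they close (so a half turn about z gives the same grasp; the last joint's range is limited). The gripper opens to 85 mm and grips with 20 to 120 N. Pads are 22 mm wide; open, the fingers measure 114 mm over their backs; the gripper's body (76 mm by 85 mm) begins 54 mm behind the grasp point. The pads swing forward as they close: fully open they stand 13 mm farther back than shut.
Start: joints at [1.053, 0.628, 0.038, 1.517, -0.027, 0.996, -0.02], TCP at [283.809, -584.782, 231.313] pointing down, gripper open.
Joint ranges: [-3.06, 3.06], [-0.37, 2.12], [-1.25, 1.32], [0.18, 2.47], [-1.1, 4.24], [0.23, 1.98], [-2.94, 2.94]. Speed limits (rad/s): [2.57, 2.57, 3.14, 3.14, 3.14, 3.14, 3.14].

INTERFACE

Orientations are given as [roll, pitch, yaw] about the fixed x, y, z axes, in that order (R = Rz(yaw) Ry(pitch) Rx(roll)).
In Python, from cell import read_state, cams, order, ctrl gives the robot as it stands.
- The arm moves only by the tool move_arm, never from a script. Its argument "targets" is text: rows parted by semicolons, each of 7 numbers parted by spaces: the gripper's target within -1 to 1 (fully open at 1, half-way at 0, shut at -1), then the shift along the tool's x, y, z in cm, then the turn, a rotation vector about the tool's x, y, z in degrees. A call has 1 to 5 rows; each row shifts and turns the commanded pose from where the row before left it, along the tool's axes as they then stand; what a row does not reach is not made up. A row lasts 1/12 s, in which the tool goes at most 41.7 mm and 7.16 degrees, less where a joint would pass 70% of its speed; a pose out of reach is approached as far as the arm can. A call with a gripper value outside its range is refused whole. The fingers move at their own pace and stop on an object; the grip force is fixed at half the most. Time passes only in rows, so rows that do not move let the fingers close. It gives the time, the measured TCP pose, the force, the opening and the grip force at its end, in the units of the state.
- read_state(): the state, without advancing time (a new reading comes with each control period).
- cams.get_image(name): name is "scene" or "top" or "wrist"; returns a dict with "color" (480x640x3 uint8, red, green, blue), "fovy" (degrees; the focal length in pixels is half the picture's height over the tangent of half this angle, whatever the lens; pixels are square), "cx", "cy" (the principal point, pixels), "k1" (the pictures are not rectified: a ray, as slopes to the right and down, at radius r is drawn at 1 + k1 r^2 times it, then the intrinsics apply), "rvec" (rotation vector, rad) and "tvec" (3), from world to camera coordinates, as OpenCV has them. Camera axes: x right, y down, z forward; pixel columns grow to the right and rows downward; lengths in mm; the calibration is good to about 2 mm. A picture is of the moment at which its call begins. There is no depth.
- order.finish_job(): hands the job in; it is judged then, once.
The state is a dict: "clock": time; "qpos": joint angles; "qd": joint speeds; "tau": joint torques, N m; "eef_pos": TCP position; "tool_rot": TCP orientation; "force": force on the tool from outside, world axes, zero at the start; "torque": the same for the moment, N m; "width": finger opening in mm; "gripper_force": force on a finger pad.
Only numpy, scipy, OpenCV 4.12 (cv2) and the standard library are available. Lean on these libraries where they do the work, as an engineer would, in place of code of your own. Each camera call takes 0.05 s, during which the arm holds its last target. There are 200 camera calls.

TASK

Make up the repair kit in the tray: put the three-terminal power module in the wide oblong recess, the knife-blade fuse in the narrow oblong recess, the finned heat sink in the square recess and the stout two-stud capacitor in the round recess, each standing upright flat on the floor of its recess and let go. Leave the short two-terminal module and the slim one-stud capacitor standing where they are on the bench.

Things in the scene. Friction and masses are not known exactly. Their poses are not given: they have to be found in the camera images.
- module: Power module: black flat block on a copper base, 94 long (x) x 46 wide (y) x 38 mm high, with three steel-and-brass screw terminals in a row along the top (tops 44 mm above its underside). Plain vertical sides, 0.2 to 0.4 kg. Origin: centre of its underside, z up; stands upright on the bench at the start, at any yaw.
- fuse: Knife-blade fuse: white ceramic block 46 long (x) x 21 wide (y) x 42 mm high, with a flat steel blade at each end (78 mm long over the blades; blades 6 mm thick, from 13 to 29 mm above the underside). 0.09 to 0.18 kg. Origin: centre of its underside, z up; stands upright on the bench at the start, at any yaw.
- heatsink: Small bare-aluminium heat sink, 50 x 50 x 44 mm high: a base plate 10 mm thick with six upright fins that run along its x; the outer fins are its two flat y sides. 0.11 to 0.22 kg. Origin: centre of its underside, z up; stands upright on the bench at the start, at any yaw.
- capacitor: Stout capacitor: upright aluminium can 42 mm in diameter, 55 mm high, with a black top and two brass studs on it (tops at 63 mm). 0.08 to 0.17 kg. Origin: centre of its underside, z up; stands upright on the bench at the start, at any yaw.
- short_module: Look-alike, does not belong: black block like the power module but only 60 (x) x 46 (y) x 38 mm, with two terminals (tops at 44 mm), 0.18 kg. Origin: centre of its underside, z up; stands upright on the bench at the start, at any yaw.
- slim_capacitor: Look-alike, does not belong: upright aluminium can only 28 mm in diameter, 55 mm high, one brass stud in the middle of its black top (top at 63 mm), 0.06 kg. Origin: centre of its underside, z up; stands upright on the bench at the start, at any yaw.
- pocket_oblong: Fixed grey insert 132 (x) x 88 (y) x 10 mm with a dark-floored wide oblong recess 116 (x) x 68 mm (y), 7 mm deep, at its centre. Origin: centre of its underside, 4 mm above the bench; recess floor 3 mm above the origin. One of four in a 2 x 2 layout in the fixed steel tray (280 x 192 mm, rim 12 mm above the bench), pitch 134 mm along x, 90 mm along y; which lies where varies.
- pocket_slot: Fixed grey insert 132 (x) x 88 (y) x 10 mm with a dark-floored narrow oblong recess 100 (x) x 43 mm (y), 7 mm deep, at its centre. Origin: centre of its underside, 4 mm above the bench; recess floor 3 mm above the origin. One of four side by side in the steel tray.
- pocket_square: Fixed grey insert 132 (x) x 88 (y) x 10 mm with a dark-floored square recess 72 x 72 mm, 7 mm deep, at its centre. Origin: centre of its underside, 4 mm above the bench; recess floor 3 mm above the origin. One of four side by side in the steel tray.
- pocket_round: Fixed grey insert 132 (x) x 88 (y) x 10 mm with a dark-floored round recess 64 mm in diameter, 7 mm deep, at its centre. Origin: centre of its underside, 4 mm above the bench; recess floor 3 mm above the origin. One of four side by side in the steel tray.
Mind the look-alikes: they are no part of the job. Leave any red look-alike of the module alone.

How it is judged:
By the outcome, as a careful person would: the job done as asked, in the order asked, and still so for the second after the job is handed in, with the robot touching nothing.
It also fails if it takes over 104 s, if anything falls off the work surface, if the arm or the gripper's body presses on something with over 40 N, if the wrist force passes 120 N, or if a joint passes its speed limit or range.

## Working session

There is one attempt and no reset: what is moved stays moved. The work goes in short steps, Python scripts to look and compute and a tool call to move; the robot and the scene stay as the last step left them, time stands still between calls to the robot, and variables do not carry over. Pictures are saved under pics/ and viewed, at most 14 in all, crops included, and the job is handed in when it is done.

Besides the shell and the picture viewer there is one more tool, called after ">>>" as name(argument=value, ...) on one line, values as JSON. move_arm: Moves the arm, as the interface text tells. Its arguments: {"type":"object","properties":{"targets":{"type":"string"}},"required":["targets"]}

```bash
ls; mkdir -p pics; cat > h.py <<'E'
import numpy as np, cv2
from cell import read_state, cams, order, ctrl
def K(im):
    f=240/np.tan(np.radians(im["fovy"])/2); return f
def ray(im,u,v):
    f=K(im); d=np.array([(u-im["cx"])/f,(v-im["cy"])/f]); s=d.copy()
    for _ in range(30): s=d/(1+im["k1"]*(s@s))
    R,_=cv2.Rodrigues(np.array(im["rvec"],float)); t=np.array(im["tvec"],float).ravel()
    return -R.T@t, R.T@np.array([s[0],s[1],1.])
def onplane(im,u,v,z):
    o,d=ray(im,u,v); return o+d*(z-o[2])/d[2]
def cross(r1,r2):
    (a,d),(b,e)=r1,r2
    s=np.linalg.lstsq(np.c_[d,-e],b-a,rcond=None)[0]; p,q=a+d*s[0],b+e*s[1]
    return (p+q)/2,np.linalg.norm(p-q)
def proj(im,p):
    R,_=cv2.Rodrigues(np.array(im["rvec"],float)); c=R@np.array(p,float)+np.array(im["tvec"],float).ravel()
    s=c[:2]/c[2]; s=s*(1+im["k1"]*(s@s)); return s*K(im)+[im["cx"],im["cy"]]
def grab(n,f):
    im=cams.get_image(n); cv2.imwrite(f"pics/{f}.png",im["color"][:,:,::-1]); np.save(f"pics/{f}.npy",im,allow_pickle=True); return im
def load(f): return np.load(f"pics/{f}.npy",allow_pickle=True).item()
E
python3 - <<'E'
from h import *
for n in("top","scene","wrist"):
    im=grab(n,n+"0"); print(n,{k:v for k,v in im.items() if k!="color"})
print(read_state(),ctrl.pinch_z)
E
```

```text
pics
top {'fovy': 55.47645692875736, 'cx': 323.4712040873689, 'cy': 242.75694646955918, 'k1': -0.027992355153454784, 'rvec': array([ 2.20006377, -2.16003171,  0.0995401 ]), 'tvec': array([-101.22865914,  506.94343475,  879.81777591])}
scene {'fovy': 48.813102994412, 'cx': 328.13371855939437, 'cy': 232.6373107210347, 'k1': -0.1023346133890395, 'rvec': array([ 1.91323325,  1.56193011, -0.60940153]), 'tvec': array([ -16.60979359, -319.70768957, 1352.28788088])}
wrist {'fovy': 65.15273278409039, 'cx': 316.674239472882, 'cy': 237.2282129285728, 'k1': -0.0010375316157810533, 'rvec': array([-2.43084922,  1.52160579,  0.24073692]), 'tvec': array([-648.02952493,  -38.52327373,  380.27976251])}
{'clock': 0.15, 'qpos': array([ 1.05321652,  0.6291209 ,  0.03845441,  1.51814889, -0.02699623,
        0.99631036, -0.01997381]), 'qd': array([-0.00073798, -0.00316419,  0.00166195, -0.00095461,  0.00021811,
       -0.00183933,  0.00152989]), 'tau': array([ 1.69161671e-03, -5.63795972e+01,  1.22768272e+00, -1.93652183e+01,
        1.11271066e-02,  7.29255480e-03, -7.67576978e-06]), 'eef_pos': array([ 283.58279763, -584.33936459,  230.60534081]), 'tool_rot': array([-3.14012320e+00,  1.34185028e-05,  4.51802958e-01]), 'force': array([ 0.1790702 ,  0.66207799, -0.16462863]), 'torque': array([0.04473221, 0.02685654, 0.0447654 ]), 'gripper_force': 0.0, 'width': 85.72662549758995} 18.700000000000003
```

View pics/top0.png

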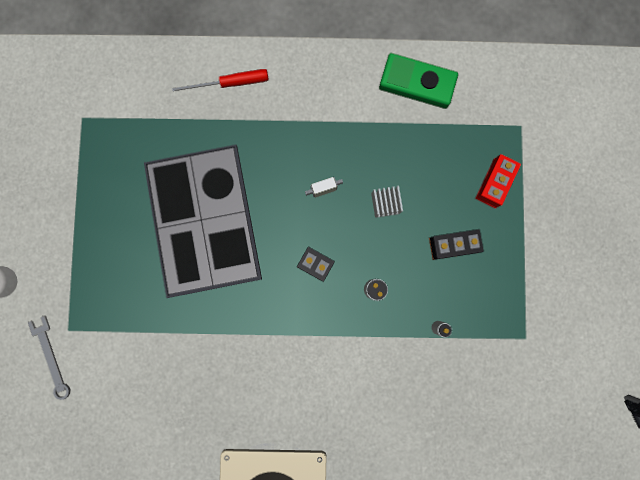

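View pics/scene0.png

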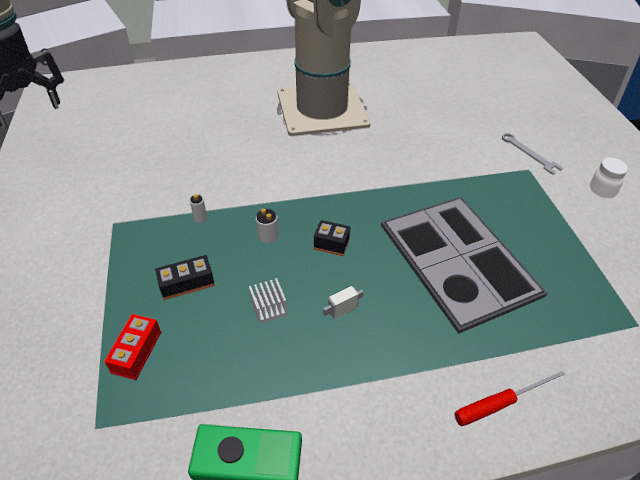

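The top view shows these candidates:
- **Module:** black three-terminal block at (457,244). Not the red one at (498,181) or the short two-terminal one at (316,264).
- **Capacitor:** stout two-stud can at (376,290). Not the slim one at (442,329).
- **Fuse:** (324,187).
- **Heat sink:** (388,201).
- **Recesses:** oblong (175,191), round (218,183), slot (185,257), square (229,248).

The scene view agrees: module (185,276), fuse (344,302), heat sink (268,299), stout capacitor (267,224).

```bash
cat > m.py <<'E'
from h import *
T,S=load("top0"),load("scene0")
def comps(im,roi,fn,amin):
    x0,y0,x1,y1=roi; c=im["color"][y0:y1,x0:x1]; hsv=cv2.cvtColor(c,cv2.COLOR_RGB2HSV).astype(int)
    m=fn(hsv[...,0],hsv[...,1],hsv[...,2]).astype(np.uint8)
    cs,_=cv2.findContours(m,cv2.RETR_EXTERNAL,cv2.CHAIN_APPROX_NONE); out=[]
    n,l,st,ce=cv2.connectedComponentsWithStats(m)
    for i in range(1,n):
        if st[i,4]>=amin:
            r=cv2.minAreaRect(np.argwhere(l==i)[:,::-1].astype(np.float32))
            out.append((ce[i]+[x0,y0],int(st[i,4]),np.array(cv2.boxPoints(r))+[x0,y0]))
    return sorted(out,key=lambda o:-o[1])
brass=lambda h,s,v:(h>8)&(h<30)&(s>110)&(v>90)
white=lambda h,s,v:(s<40)&(v>150)
dark=lambda h,s,v:(v<48)
R={"mod":(brass,(425,225,490,262),(150,250,218,300)),"cap":(brass,(360,275,392,305),(250,203,285,235)),
"fuse":(white,(300,170,350,200),(320,280,368,325)),"pockets":(dark,(140,140,265,300),(375,190,550,335))}
if __name__=="__main__":
  for k,(fn,a,b) in R.items():
    print(k)
    for im,roi in((T,a),(S,b)):
        for c,A,bx in comps(im,roi,fn,4 if k!="pockets" else 200)[:5]: print("  ",c.round(1),A,bx.round(0).astype(int).tolist())
  cv2.imwrite("pics/c1.png",np.hstack([cv2.resize(T["color"][170:310,300:500],(800,560),interpolation=cv2.INTER_CUBIC)])[:,:,::-1])
E
python3 m.py
```

```text
mod
   [443.8 245.6] 30 [[440, 246], [444, 242], [448, 246], [444, 250]]
   [459.1 243.5] 27 [[456, 244], [459, 240], [463, 244], [459, 247]]
   [473.9 241. ] 26 [[471, 239], [476, 239], [476, 243], [471, 243]]
   [189.3 291.1] 95 [[164, 297], [213, 283], [214, 285], [164, 299]]
   [182.3 268.3] 30 [[179, 268], [183, 264], [186, 268], [182, 272]]
   [199.3 263.7] 29 [[197, 261], [202, 261], [202, 266], [197, 266]]
   [165.6 272.9] 27 [[163, 271], [168, 271], [168, 275], [163, 275]]
cap
   [375.1 285. ] 20 [[373, 283], [377, 283], [377, 287], [373, 287]]
   [379.6 293.6] 20 [[377, 294], [380, 291], [383, 294], [380, 297]]
   [268.3 215.7] 27 [[265, 218], [267, 212], [271, 214], [269, 219]]
   [263.  210.7] 21 [[261, 209], [265, 209], [265, 213], [261, 213]]
fuse
   [323.5 184.9] 241 [[311, 184], [333, 176], [336, 186], [314, 193]]
   [343.8 295. ] 300 [[328, 296], [358, 282], [363, 291], [333, 306]]
   [327.2 307.2] 18 [[324, 308], [330, 305], [331, 307], [325, 310]]
pockets
   [173.6 192. ] 1804 [[152, 167], [185, 162], [195, 217], [162, 222]]
   [229.2 248.1] 1242 [[208, 234], [243, 228], [250, 262], [215, 269]]
   [184.9 257. ] 1007 [[170, 234], [191, 231], [199, 279], [179, 283]]
   [217.4 183.3] 720 [[203, 169], [232, 169], [232, 198], [203, 198]]
   [500.8 274.3] 1433 [[469, 259], [490, 241], [532, 289], [511, 307]]
   [421.7 239.5] 772 [[399, 233], [436, 220], [445, 245], [408, 259]]
   [460.  289.2] 597 [[444, 277], [477, 277], [477, 301], [444, 301]]
   [460.4 226.6] 559 [[440, 214], [452, 205], [481, 239], [469, 249]]
   [458.2 295.2] 410 [[354, 288], [381, 224], [545, 294], [518, 358]]
```

View pics/c1.png

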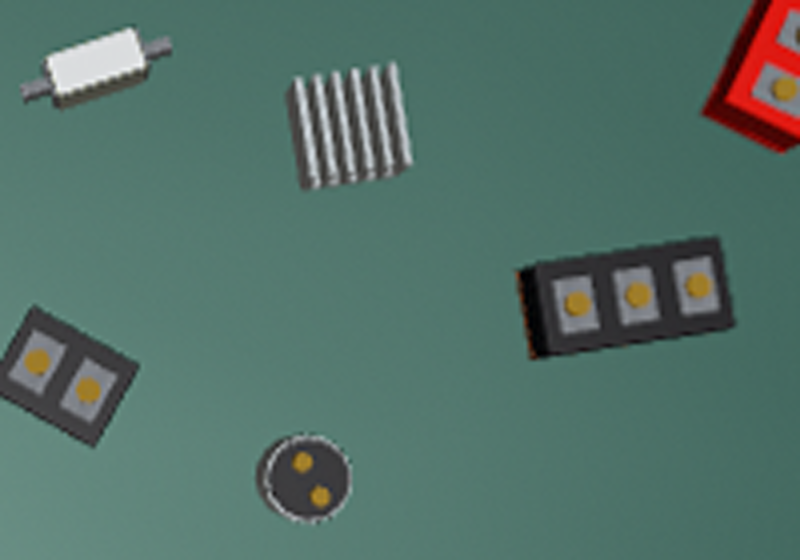

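The crop confirms the choice: a black three-terminal module, a stout can with two studs, the fins and the white fuse. Next I triangulate.

```bash
cat > m2.py <<'E'
from m import *
g=lambda k,i:comps((T,S)[i],R[k][1+i],R[k][0],4)
a=lambda p,q:np.degrees(np.arctan2(q[1]-p[1],q[0]-p[0]))
def tri(p,q): return cross(ray(T,*p),ray(S,*q))
m=[(443.8,245.6),(459.1,243.5),(473.9,241)]; s=[(199.3,263.7),(182.3,268.3),(165.6,272.9)]
P=[tri(p,q) for p,q in zip(m,s)]
for p in P: print("mod",p[0].round(1),round(p[1],1))
print("yaw",a(P[0][0],P[2][0]))
for p,q in (((375.1,285),(268.3,215.7)),((379.6,293.6),(263,210.7))): r=tri(p,q);print("cap",r[0].round(1),r[1].round(1))
for nm,p,q in (("fuse",(323.5,184.9),(343.8,295)),("obl",(173.6,192),(500.8,274.3)),("sq",(229.2,248.1),(421.7,239.5)),("slot",(184.9,257),(460.4,226.6)),("rnd",(217.4,183.3),(460,289.2))):
    r=tri(p,q);print(nm,r[0].round(1),r[1].round(1), onplane(T,*p,42 if nm=="fuse" else 7).round(1), onplane(S,*q,42 if nm=="fuse" else 7).round(1))
b=g("fuse",0)[0][2]; w=[onplane(T,*x,42) for x in b]; print("fuse edges",[(round(np.linalg.norm(w[i]-w[i-1]),1),round(a(w[i-1],w[i]),1)) for i in range(4)])
for c in comps(T,R["pockets"][1],dark,200)[:4]:
    w=[onplane(T,*x,7) for x in c[2]]; print("pk",c[0].round(),[(round(np.linalg.norm(w[i]-w[i-1]),1),round(a(w[i-1],w[i]),1)) for i in range(4)])
h=[(374.2,189.5),(398.2,186.5),(401.7,210.7),(378,216.2)]; w=np.array([onplane(T,*x,44) for x in h]); print("hs",w.mean(0).round(1),[(round(np.linalg.norm(w[i]-w[i-1]),1),round(a(w[i-1],w[i]),1)) for i in range(4)])
c=comps(S,(240,270,295,330),lambda h,s,v:(s<60)&(v>120),5);pts=[x[0] for x in c];print([(x[0].round(),x[1]) for x in c])
u=proj(S,np.r_[w.mean(0)[:2],44]);print("hs proj in scene",u)
E
python3 m2.py
```

```text
mod [ 505.9 -324.5   41.5] 1.4
mod [ 510.6 -354.6   41.1] 1.2
mod [ 516.  -383.7   41.3] 1.0
yaw -80.36211079926709
cap [ 427.7 -189.7   59.8] 1.1
cap [ 411.8 -198.1   59.4] 1.7
fuse [621.2 -88.9  39.9] 2.0 [620.5 -89.8  42. ] [622.9 -88.3  42. ]
obl [608.3 215.5   6. ] 1.6 [607.8 214.3   7. ] [609.  215.7   7. ]
sq [495.9  97.8   6.9] 1.6 [495.7  97.    7. ] [496.   98.6   7. ]
slot [476.5 186.7   6.1] 2.1 [476.2 185.3   7. ] [477.4 187.3   7. ]
rnd [627.2 126.    8.3] 0.9 [627.3 125.8   7. ] [626.3 127.1   7. ]
fuse edges [(np.float64(20.0), np.float64(19.3)), (np.float64(45.3), np.float64(-70.2)), (np.float64(20.1), np.float64(-160.9)), (np.float64(45.2), np.float64(109.8))]
pk [174. 192.] [(np.float64(115.6), np.float64(12.7)), (np.float64(67.3), np.float64(-78.9)), (np.float64(115.6), np.float64(-167.7)), (np.float64(66.5), np.float64(101.1))]
pk [229. 248.] [(np.float64(70.6), np.float64(13.0)), (np.float64(71.5), np.float64(-78.1)), (np.float64(70.7), np.float64(-167.4)), (np.float64(71.0), np.float64(101.9))]
pk [185. 257.] [(np.float64(99.2), np.float64(12.6)), (np.float64(41.9), np.float64(-78.9)), (np.float64(99.2), np.float64(-167.6)), (np.float64(41.5), np.float64(101.1))]
pk [217. 183.] [(np.float64(59.9), np.float64(2.4)), (np.float64(59.2), np.float64(-89.0)), (np.float64(59.9), np.float64(-177.9)), (np.float64(58.9), np.float64(91.0))]
hs [ 591.3 -216.    44. ] [(np.float64(53.0), np.float64(8.5)), (np.float64(47.4), np.float64(-81.6)), (np.float64(48.1), np.float64(-171.7)), (np.float64(47.5), np.float64(104.2))]
[(array([261., 301.]), 119), (array([267., 300.]), 114), (array([272., 298.]), 111), (array([277., 296.]), 111), (array([256., 303.]), 110), (array([280., 289.]), 82)]
hs proj in scene [265.76763067 291.27487828]
```

```bash
cat > plan.py <<'E'
from h import *
import sys
# waypoints: x,y,z(TCP),yaw_deg,grip ; prints rows in tool axes (cm, deg), commanded pose tracked with rounding
def plan(*W,v=38,w=6.8):
    s=read_state(); p=s["eef_pos"].copy(); y=np.degrees(s["tool_rot"][2])
    print("from",p.round(1),round(y,1),"roll/pitch",s["tool_rot"][:2].round(4))
    rows=[]
    for x,yy,z,yw,g in W:
        t=np.array([x,yy,z]); n=max(1,int(np.ceil(max(np.linalg.norm(t-p)/v,abs(yw-y)/w))))
        for i in range(n):
            d=(t-p)/(n-i); r=round((yw-y)/(n-i),1); c,q=np.cos(np.radians(y)),np.sin(np.radians(y))
            tool=np.round([(d[0]*c+d[1]*q)/10,(d[0]*q-d[1]*c)/10,-d[2]/10],1)
            rows.append("%g %g %g %g 0 0 %g"%(g,*(tool+0.),-r+0.))
            p=p+10*np.array([tool[0]*c+tool[1]*q,tool[0]*q-tool[1]*c,-tool[2]]); y+=r
    for i in range(0,len(rows),5): print("; ".join(rows[i:i+5]))
E
python3 - <<'E'
from plan import *
plan((511,-354,110,100,1),(511,-354,5,100,1))
E
```

```text
from [ 283.6 -584.3  230.6] 25.9 roll/pitch [-3.1401  0.    ]
1 2.8 -1 1.1 0 0 -6.7; 1 2.9 -0.6 1.1 0 0 -6.7; 1 2.9 -0.3 1.1 0 0 -6.7; 1 2.9 0 1.1 0 0 -6.8; 1 2.9 0.4 1.1 0 0 -6.7
1 2.9 0.7 1.1 0 0 -6.8; 1 2.7 1 1.1 0 0 -6.7; 1 2.6 1.4 1.1 0 0 -6.8; 1 2.4 1.7 1.1 0 0 -6.7; 1 2.3 1.9 1.1 0 0 -6.8
1 2 2.2 1.1 0 0 -6.7; 1 0 0 3.5 0 0 0; 1 0 0 3.5 0 0 0; 1 0 0 3.5 0 0 0
```

>>> move_arm(targets="1 2.8 -1 1.1 0 0 -6.7; 1 2.9 -0.6 1.1 0 0 -6.7; 1 2.9 -0.3 1.1 0 0 -6.7; 1 2.9 0 1.1 0 0 -6.8; 1 2.9 0.4 1.1 0 0 -6.7")

```text
clock: 0.57
eef_pos: [387.8, -479.5, 175.7]
tool_rot: [-3.141, -0.0, 1.044]
force: [0.4, 0.3, 0.2]
width: 85.6
gripper_force: 0.0
```

>>> move_arm(targets="1 2.9 0.7 1.1 0 0 -6.8; 1 2.7 1 1.1 0 0 -6.7; 1 2.6 1.4 1.1 0 0 -6.8; 1 2.4 1.7 1.1 0 0 -6.7; 1 2.3 1.9 1.1 0 0 -6.8")

```text
clock: 0.98
eef_pos: [491.2, -374.5, 120.7]
tool_rot: [-3.142, 0.0, 1.633]
force: [0.1, -0.5, -0.5]
width: 85.7
gripper_force: 0.0
```

>>> move_arm(targets="1 2 2.2 1.1 0 0 -6.7; 1 0 0 0 0 0 0; 1 0 0 0 0 0 0")

```text
clock: 1.23
eef_pos: [512.3, -351.5, 109.3]
tool_rot: [-3.141, -0.003, 1.749]
force: [0.5, -0.5, 0.3]
width: 85.3
gripper_force: 0.0
```

```bash
python3 - <<'E'
from plan import *
w=grab("wrist","w1"); print(proj(w,(510.8,-354.3,38)))
plan((511,-354,5,100,1))
E
```

```text
[311.52228229 258.86469053]
from [ 511.  -353.8  109.8] 100.0 roll/pitch [-3.1405e+00 -6.0000e-04]
1 0 0 3.5 0 0 0; 1 0 0 3.5 0 0 0; 1 0 0 3.5 0 0 0
```

View pics/w1.png

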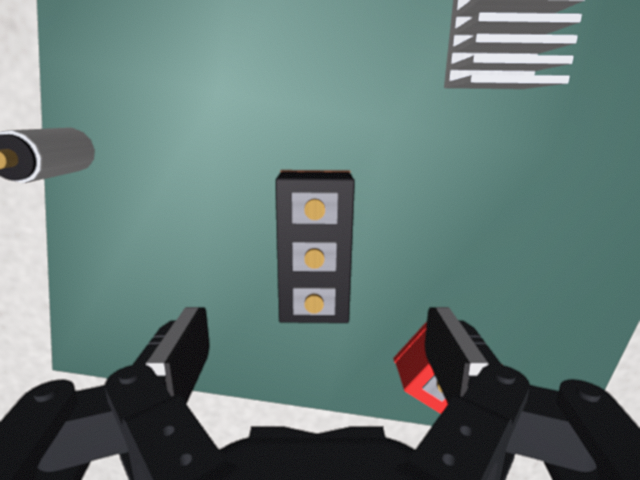

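The wrist view shows the black three-terminal module centred between the fingers, middle terminal at (314,258). My estimate projects to (311,259). The red look-alike, at (425,370), stays clear of the finger.

>>> move_arm(targets="1 0 0 3.5 0 0 0; 1 0 0 3.5 0 0 0; 1 0 0 3.5 0 0 0; 1 0 0 0 0 0 0; -1 0 0 0 0 0 0")

```text
clock: 1.7
eef_pos: [508.9, -354.9, 4.3]
tool_rot: [-3.138, -0.002, 1.743]
force: [0.6, 0.5, 0.3]
width: 75.6
gripper_force: 0.0
```

>>> move_arm(targets="-1 0 0 0 0 0 0; -1 0 0 0 0 0 0; -1 0 0 0 0 0 0; -1 0 0 0 0 0 0; -1 0 0 0 0 0 0")

```text
clock: 2.12
eef_pos: [512.7, -355.6, 8.3]
tool_rot: [3.139, 0.004, 1.744]
force: [0.4, 0.2, 7.0]
width: 44.9
gripper_force: 63.5
```

```bash
python3 - <<'E'
from plan import *
plan((511,-354,95,100,-1),(608,215,95,192,-1),(608,215,40,192,-1))
E
```

```text
from [ 512.7 -355.6    8.3] 99.9 roll/pitch [3.1385 0.0036]
-1 0.1 0 -2.9 0 0 0; -1 0 -0.1 -2.9 0 0 0; -1 0.1 0 -2.9 0 0 -0.1; -1 3.4 1.2 0 0 0 -5.7; -1 3.3 1.5 0 0 0 -5.8
-1 3.1 1.9 0 0 0 -5.7; -1 2.9 2.2 0 0 0 -5.8; -1 2.6 2.4 0 0 0 -5.7; -1 2.4 2.7 0 0 0 -5.8; -1 2.1 2.9 0 0 0 -5.7
-1 1.8 3.1 0 0 0 -5.8; -1 1.5 3.3 0 0 0 -5.7; -1 1.1 3.4 0 0 0 -5.8; -1 0.8 3.5 0 0 0 -5.7; -1 0.4 3.6 0 0 0 -5.8
-1 0.1 3.6 0 0 0 -5.7; -1 -0.3 3.6 0 0 0 -5.8; -1 -0.6 3.6 0 0 0 -5.7; -1 -1 3.5 0 0 0 -5.8; -1 0 0 2.8 0 0 0
-1 0 0 2.7 0 0 0
```

>>> move_arm(targets="-1 0 0 -2.9 0 0 0; -1 0 0 -2.9 0 0 0; -1 0.1 0 -2.9 0 0 -0.1; -1 3.4 1.2 0 0 0 -5.7; -1 3.3 1.5 0 0 0 -5.8")

```text
clock: 2.53
eef_pos: [523.3, -285.3, 95.7]
tool_rot: [3.138, 0.007, 1.946]
force: [0.8, 0.6, -4.3]
width: 44.9
gripper_force: 63.2
```

>>> move_arm(targets="-1 3.1 1.9 0 0 0 -5.7; -1 2.9 2.2 0 0 0 -5.8; -1 2.6 2.4 0 0 0 -5.7; -1 2.4 2.7 0 0 0 -5.8; -1 2.1 2.9 0 0 0 -5.7")

```text
clock: 2.95
eef_pos: [553.0, -103.0, 93.5]
tool_rot: [3.141, 0.002, 2.453]
force: [0.3, -0.5, -2.6]
width: 44.9
gripper_force: 63.1
```

>>> move_arm(targets="-1 1.8 3.1 0 0 0 -5.8; -1 1.5 3.3 0 0 0 -5.7; -1 1.1 3.4 0 0 0 -5.8; -1 0.8 3.5 0 0 0 -5.7; -1 0.4 3.6 0 0 0 -5.8")

```text
clock: 3.37
eef_pos: [583.8, 74.2, 93.5]
tool_rot: [-3.141, 0.002, 2.956]
force: [1.5, 0.4, -2.6]
width: 45.2
gripper_force: 63.1
```

>>> move_arm(targets="-1 0.1 3.6 0 0 0 -5.7; -1 -0.3 3.6 0 0 0 -5.8; -1 -0.6 3.6 0 0 0 -5.7; -1 -1 3.5 0 0 0 -5.8; -1 0 0 0 0 0 0")

```text
clock: 3.78
eef_pos: [607.2, 227.9, 94.6]
tool_rot: [3.131, 0.006, -2.918]
force: [-0.2, 2.6, -2.8]
width: 45.0
gripper_force: 63.2
```

>>> move_arm(targets="-1 0 0 0 0 0 0; -1 0 0 0 0 0 0")

```text
clock: 3.95
eef_pos: [607.3, 215.3, 92.7]
tool_rot: [-3.14, -0.0, -2.931]
force: [0.2, -1.2, -4.0]
width: 45.1
gripper_force: 63.2
```

```bash
python3 - <<'E'
from plan import *
w=grab("wrist","w2"); t=grab("top","t2")
s=read_state();print(s["width"],s["force"])
c=t["color"]; cv2.imwrite("pics/c2.png",np.vstack([cv2.resize(c[140:300,130:290],(480,480))[:,:,::-1]]))
plan((608,215,60,192,-1),(608,215,14,192,-1))
E
```

```text
45.096000065313845 [-0.25792505 -0.34104664 -3.78675585]
from [607.6 213.8  92.5] -168.1 roll/pitch [-3.1394e+00 -2.0000e-04]
-1 0 0 0.1 0 0 -6.8; -1 0 0 0.1 0 0 -6.8; -1 0 0 0.1 0 0 -6.8; -1 0 0 0.1 0 0 -6.8; -1 0 0 0.1 0 0 -6.8
-1 0 0 0.1 0 0 -6.8; -1 0 0 0.1 0 0 -6.8; -1 0 0 0.1 0 0 -6.8; -1 0 0 0.1 0 0 -6.8; -1 0 0 0.1 0 0 -6.8
-1 0 0 0.1 0 0 -6.8; -1 0 0 0.1 0 0 -6.8; -1 0 0 0 0 0 -6.8; -1 0 0 0.1 0 0 -6.8; -1 0 0 0 0 0 -6.8
-1 0 0 0.1 0 0 -6.8; -1 0 0 0 0 0 -6.8; -1 0 0 0.1 0 0 -6.8; -1 0 0 0 0 0 -6.8; -1 0 0 0.1 0 0 -6.8
-1 0 0 0 0 0 -6.8; -1 0 0 0.1 0 0 -6.8; -1 0 0 0 0 0 -6.8; -1 0 0 0.1 0 0 -6.8; -1 0 0 0 0 0 -6.8
-1 0 0 0.1 0 0 -6.8; -1 0 0 0 0 0 -6.8; -1 0 0 0.1 0 0 -6.8; -1 0 0 0 0 0 -6.8; -1 0 0 0.1 0 0 -6.8
-1 0 0 0 0 0 -6.8; -1 0 0 0.1 0 0 -6.8; -1 0 0 0 0 0 -6.8; -1 0 0 0.1 0 0 -6.8; -1 0 0 0 0 0 -6.8
-1 0 0 0.1 0 0 -6.8; -1 0 0 0 0 0 -6.8; -1 0 0 0.1 0 0 -6.8; -1 0 0 0 0 0 -6.8; -1 0 0 0.1 0 0 -6.8
-1 0 0 0 0 0 -6.8; -1 0 0 0.1 0 0 -6.8; -1 0 0 0 0 0 -6.8; -1 0 0 0.1 0 0 -6.8; -1 0 0 0 0 0 -6.8
-1 0 0 0.1 0 0 -6.8; -1 0 0 0 0 0 -6.8; -1 0 0 0.1 0 0 -6.7; -1 0 0 0 0 0 -6.8; -1 0 0 0.1 0 0 -6.7
-1 0 0 0 0 0 -6.8; -1 0 0.1 0.1 0 0 -6.7; -1 0 0 0 0 0 -6.8; -1 0 0 2.3 0 0 0; -1 0 0 2.3 0 0 0
```

View pics/w2.png

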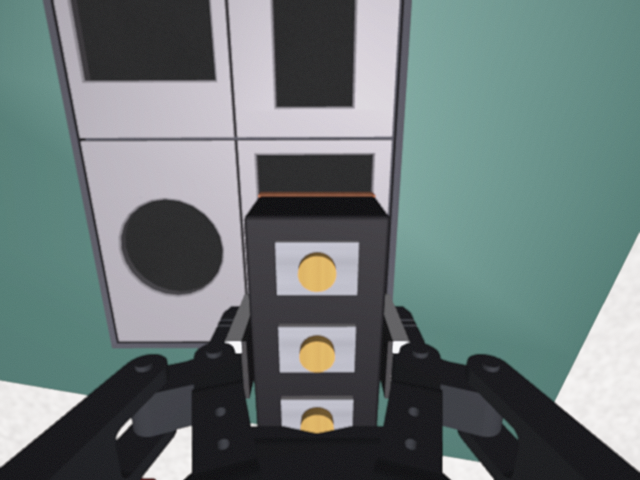

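The wrist view shows the module held square between the pads, its long axis along the oblong recess at (315,175). I'm setting it down.

>>> move_arm(targets="-1 0 -0.1 3 0 0 0; -1 0 0 2.5 0 0 0; -1 0 0 1.3 0 0 0; -1 0 0 0.6 0 0 0; -1 0 0 0.3 0 0 0")

```text
clock: 4.47
eef_pos: [606.6, 213.0, 15.4]
tool_rot: [-3.139, -0.003, -2.932]
force: [-7.8, -6.6, 17.4]
width: 45.1
gripper_force: 65.7
```

>>> move_arm(targets="-1 0 0 0 0 0 0; -1 0 0 0 0 0 0")

```text
clock: 4.63
eef_pos: [608.6, 215.4, 16.6]
tool_rot: [3.141, 0.002, -2.931]
force: [-0.3, -0.3, -2.2]
width: 45.7
gripper_force: 63.2
```

>>> move_arm(targets="-1 0 0 0.1 0 0 0; -1 0 0 0.1 0 0 0; -1 0 0 0 0 0 0")

```text
clock: 4.88
eef_pos: [608.6, 215.7, 15.3]
tool_rot: [3.141, 0.003, -2.931]
force: [-1.3, -1.4, 6.2]
width: 45.6
gripper_force: 64.2
```

```bash
sed -i 's|    for x,yy,z,yw,g in W:|    for x,yy,z,yw,g in W:\n        yw=y+(yw-y+180)%360-180|' plan.py; python3 - <<'E'
from plan import *
s=read_state();print(s["force"],s["eef_pos"])
w=grab("wrist","w3")
E
```

```text
[-1.33747817 -1.38768031  6.18512985] [608.59789874 215.67147991  15.30058338]
```

View pics/w3.png

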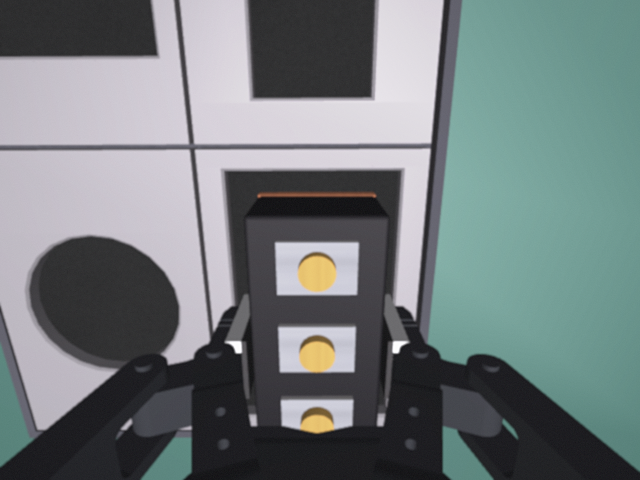

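The module sits inside the oblong recess, with gaps visible on both sides at (240,200) and (390,200). The height of 15.3 matches the grasp height of 8.3 plus the 7 mm floor, so I release.

>>> move_arm(targets="1 0 0 0 0 0 0; 1 0 0 0 0 0 0; 1 0 0 0 0 0 0; 1 0 0 0 0 0 0; 1 0 0 0 0 0 0")

```text
clock: 5.35
eef_pos: [607.6, 215.2, 13.3]
tool_rot: [3.141, 0.0, -2.931]
force: [-0.7, 0.2, 0.9]
width: 85.7
gripper_force: 0.0
```

```bash
python3 - <<'E'
from plan import *
plan((608.6,215.7,115,192,1),(621.5,-89,115,110,1))
E
```

```text
from [607.6 215.2  13.3] -167.9 roll/pitch [3.1415e+00 1.0000e-04]
1 0 0 -3.4 0 0 0; 1 -0.1 0 -3.4 0 0 0; 1 0 0 -3.4 0 0 0.1; 1 0.4 -2.3 0 0 0 6.3; 1 0.1 -2.3 0 0 0 6.3
1 -0.1 -2.3 0 0 0 6.3; 1 -0.4 -2.3 0 0 0 6.3; 1 -0.6 -2.3 0 0 0 6.3; 1 -0.9 -2.2 0 0 0 6.3; 1 -1.1 -2.1 0 0 0 6.3
1 -1.3 -1.9 0 0 0 6.3; 1 -1.5 -1.8 0 0 0 6.3; 1 -1.7 -1.6 0 0 0 6.3; 1 -1.9 -1.4 0 0 0 6.3; 1 -2.1 -1.2 0 0 0 6.3
1 -2.1 -0.9 0 0 0 6.4
```

>>> move_arm(targets="1 0 0 -3.4 0 0 0; 1 0 0 -3.4 0 0 0; 1 0 0 -3.4 0 0 0.1; 1 0.4 -2.3 0 0 0 6.3; 1 0.1 -2.3 0 0 0 6.3")

```text
clock: 5.77
eef_pos: [610.8, 171.3, 118.1]
tool_rot: [3.138, 0.005, 3.129]
force: [0.2, -0.4, -0.3]
width: 85.6
gripper_force: 0.0
```

>>> move_arm(targets="1 -0.1 -2.3 0 0 0 6.3; 1 -0.4 -2.3 0 0 0 6.3; 1 -0.6 -2.3 0 0 0 6.3; 1 -0.9 -2.2 0 0 0 6.3; 1 -1.1 -2.1 0 0 0 6.3")

```text
clock: 6.18
eef_pos: [614.1, 50.2, 115.4]
tool_rot: [3.141, 0.0, 2.576]
force: [0.5, -0.1, 0.8]
width: 85.2
gripper_force: 0.0
```

>>> move_arm(targets="1 -1.3 -1.9 0 0 0 6.3; 1 -1.5 -1.8 0 0 0 6.3; 1 -1.7 -1.6 0 0 0 6.3; 1 -1.9 -1.4 0 0 0 6.3; 1 -2.1 -1.2 0 0 0 6.3")

```text
clock: 6.6
eef_pos: [618.6, -67.0, 115.3]
tool_rot: [3.141, -0.0, 2.026]
force: [0.5, -0.9, -1.0]
width: 85.4
gripper_force: 0.0
```

>>> move_arm(targets="1 -2.1 -0.9 0 0 0 6.4; 1 0 0 0 0 0 0; 1 0 0 0 0 0 0; 1 0 0 0 0 0 0")

```text
clock: 6.93
eef_pos: [620.0, -87.8, 115.3]
tool_rot: [3.141, -0.001, 1.922]
force: [0.2, 0.3, -0.5]
width: 85.5
gripper_force: 0.0
```

```bash
python3 - <<'E'
from plan import *
w=grab("wrist","w4"); grab("top","t4"); print(proj(w,(621.5,-89,42)))
plan((621.5,-89,9,110,1))
E
```

```text
[315.93900387 255.97992453]
from [620.  -87.  115.3] 110.2 roll/pitch [ 3.1411e+00 -1.4000e-03]
1 -0.1 0 3.5 0 0 0.1; 1 -0.1 0 3.6 0 0 0; 1 0 0.1 3.5 0 0 0.1
```

View pics/w4.png

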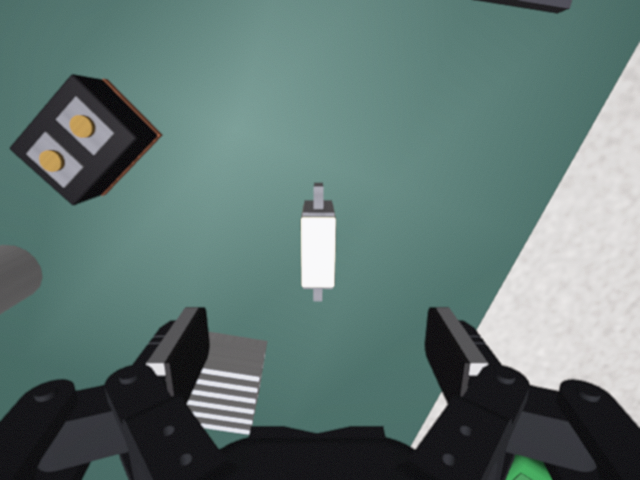

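The fuse sits centred between the fingers at (318,252), predicted (316,256), and its blades line up with tool x. I descend and grip.

>>> move_arm(targets="1 0 0 3.5 0 0 0; 1 0 0 3.6 0 0 0; 1 0 0.1 3.5 0 0 0; -1 0 0 0 0 0 0; -1 0 0 0 0 0 0")

```text
clock: 7.45
eef_pos: [619.4, -87.1, 7.9]
tool_rot: [-3.138, -0.003, 1.922]
force: [0.8, -0.6, 1.4]
width: 63.5
gripper_force: 0.0
```

>>> move_arm(targets="-1 0 0 0 0 0 0; -1 0 0 0 0 0 0; -1 0 0 0 0 0 0; -1 0 0 0 0 0 0; -1 0 0 0 0 0 0")

```text
clock: 7.87
eef_pos: [622.7, -88.8, 11.9]
tool_rot: [3.138, 0.002, 1.919]
force: [-0.5, -0.4, 6.6]
width: 20.3
gripper_force: 59.8
```

>>> move_arm(targets="-1 0 0 0 0 0 0; -1 0 0 0 0 0 0; -1 0 0 0 0 0 0")

```text
clock: 8.12
eef_pos: [622.6, -88.8, 11.9]
tool_rot: [3.138, 0.002, 1.919]
force: [0.1, -0.7, 6.5]
width: 20.3
gripper_force: 59.8
```

```bash
python3 - <<'E'
from plan import *
plan((620.5,-88,95,110,-1),(476.5,186.5,95,192,-1))
E
```

```text
from [622.6 -88.8  11.9] 110.0 roll/pitch [3.138e+00 1.800e-03]
-1 0 -0.1 -2.8 0 0 0; -1 0.1 0 -2.8 0 0 0; -1 0 -0.1 -2.7 0 0 0; -1 2.4 -0.3 0 0 0 -6.3; -1 2.4 -0.1 0 0 0 -6.3
-1 2.4 0.2 0 0 0 -6.3; -1 2.3 0.5 0 0 0 -6.3; -1 2.3 0.7 0 0 0 -6.3; -1 2.2 1 0 0 0 -6.3; -1 2.1 1.2 0 0 0 -6.3
-1 1.9 1.4 0 0 0 -6.3; -1 1.7 1.6 0 0 0 -6.3; -1 1.6 1.8 0 0 0 -6.3; -1 1.3 2 0 0 0 -6.3; -1 1.1 2.1 0 0 0 -6.4
-1 1 2.2 0 0 0 -6.3
```

>>> move_arm(targets="-1 0 0 -2.8 0 0 0; -1 0.1 0 -2.8 0 0 0; -1 0 0 -2.7 0 0 0; -1 2.4 -0.3 0 0 0 -6.3; -1 2.4 -0.1 0 0 0 -6.3")

```text
clock: 8.53
eef_pos: [600.3, -46.7, 95.5]
tool_rot: [3.137, 0.005, 2.141]
force: [-1.5, 1.6, -2.3]
width: 19.9
gripper_force: 59.0
```

>>> move_arm(targets="-1 2.4 0.2 0 0 0 -6.3; -1 2.3 0.5 0 0 0 -6.3; -1 2.3 0.7 0 0 0 -6.3; -1 2.2 1 0 0 0 -6.3; -1 2.1 1.2 0 0 0 -6.3")

```text
clock: 8.95
eef_pos: [542.3, 61.9, 93.4]
tool_rot: [3.141, 0.002, 2.694]
force: [1.0, 1.0, -2.5]
width: 20.0
gripper_force: 59.0
```

>>> move_arm(targets="-1 1.9 1.4 0 0 0 -6.3; -1 1.7 1.6 0 0 0 -6.3; -1 1.6 1.8 0 0 0 -6.3; -1 1.3 2 0 0 0 -6.3; -1 1.1 2.1 0 0 0 -6.4")

```text
clock: 9.37
eef_pos: [488.2, 167.4, 93.4]
tool_rot: [-3.141, 0.002, -3.037]
force: [-0.4, 0.6, -1.4]
width: 20.1
gripper_force: 59.0
```

>>> move_arm(targets="-1 1 2.2 0 0 0 -6.3; -1 0 0 0 0 0 0; -1 0 0 0 0 0 0; -1 0 0 0 0 0 0")

```text
clock: 9.7
eef_pos: [476.8, 186.7, 92.8]
tool_rot: [-3.14, 0.001, -2.934]
force: [0.3, -1.5, -2.2]
width: 20.1
gripper_force: 59.1
```

```bash
python3 - <<'E'
from plan import *
print(read_state()["width"])
plan((476.5,186.5,45,192,-1),(476.5,186.5,21,192,-1))
E
```

```text
20.128237928143314
from [476.8 186.7  92.8] -168.1 roll/pitch [-3.1403e+00  9.0000e-04]
-1 0 0 2.4 0 0 -0.1; -1 0 0 2.4 0 0 0; -1 0 0 2.4 0 0 0
```

>>> move_arm(targets="-1 0 0 2.8 0 0 0; -1 0 0 2.4 0 0 0; -1 0 0 1.2 0 0 0; -1 0 0 0.6 0 0 0; -1 0 0 0.3 0 0 0")

```text
clock: 10.12
eef_pos: [476.4, 186.1, 18.7]
tool_rot: [-3.14, -0.001, -2.935]
force: [-7.1, -5.3, 37.3]
width: 19.9
gripper_force: 64.9
```

>>> move_arm(targets="-1 0 0 0.1 0 0 0; -1 0 0 0 0 0 0; -1 0 0 0 0 0 0")

```text
clock: 10.37
eef_pos: [477.2, 187.4, 19.1]
tool_rot: [3.141, 0.002, -2.934]
force: [0.6, -0.9, -2.2]
width: 19.8
gripper_force: 59.3
```

```bash
python3 - <<'E'
from plan import *
w=grab("wrist","w5")
E
```

```text
(no output)
```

View pics/w5.png

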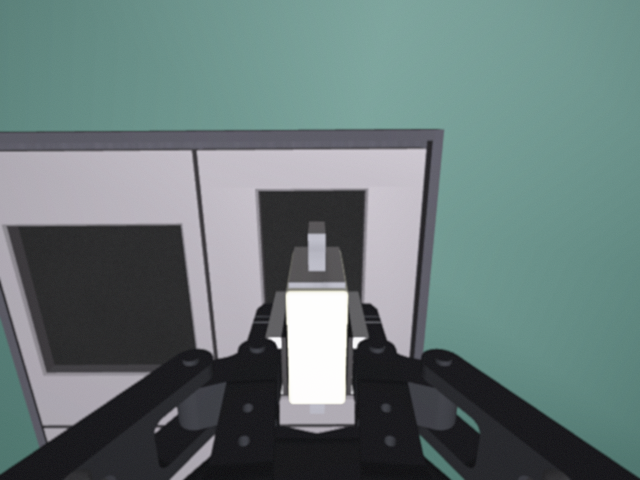

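The fuse is inside the slot, with dark floor visible all round it at (275,215) and (355,215). It's still hanging slightly, so I ease it down.

>>> move_arm(targets="-1 0 0 0.1 0 0 0; -1 0 0 0 0 0 0; -1 0 0 0.1 0 0 0; -1 0 0 0 0 0 0")

```text
clock: 10.75
eef_pos: [477.1, 187.6, 18.8]
tool_rot: [-3.14, 0.003, -2.933]
force: [-2.9, -3.3, 21.6]
width: 20.0
gripper_force: 62.3
```

Firm contact on the floor, so I release and move on to the heat sink.

>>> move_arm(targets="1 0 0 0 0 0 0; 1 0 0 0 0 0 0; 1 0 0 0 0 0 0; 1 0 0 0 0 0 0; 1 0 0 0 0 0 0")

```text
clock: 11.17
eef_pos: [476.2, 187.6, 16.2]
tool_rot: [3.142, -0.0, -2.933]
force: [0.5, -0.6, 0.1]
width: 79.0
gripper_force: 0.0
```

```bash
python3 - <<'E'
from plan import *
s=read_state(); p=s["eef_pos"]
print(s["width"])
plan((p[0],p[1],120,192,1),(591,-216,120,99.5,1))
print("--or yaw 189.5")
plan((p[0],p[1],120,192,1),(591,-216,120,189.5,1))
E
```

```text
78.95476002207545
from [476.2 187.6  16.2] -168.0 roll/pitch [ 3.1415e+00 -2.0000e-04]
1 0 0 -3.5 0 0 0; 1 0 0 -3.4 0 0 0; 1 0 0 -3.5 0 0 0; 1 -0.2 -3 0 0 0 6.6; 1 -0.5 -2.9 0 0 0 6.6
1 -0.9 -2.9 0 0 0 6.6; 1 -1.2 -2.7 0 0 0 6.6; 1 -1.5 -2.6 0 0 0 6.6; 1 -1.8 -2.4 0 0 0 6.6; 1 -2.1 -2.2 0 0 0 6.6
1 -2.3 -1.9 0 0 0 6.6; 1 -2.5 -1.6 0 0 0 6.6; 1 -2.7 -1.4 0 0 0 6.6; 1 -2.8 -1 0 0 0 6.6; 1 -2.9 -0.7 0 0 0 6.6
1 -3 -0.4 0 0 0 6.6; 1 -3 0 0 0 0 6.7
--or yaw 189.5
from [476.2 187.6  16.2] -168.0 roll/pitch [ 3.1415e+00 -2.0000e-04]
1 0 0 -3.5 0 0 0; 1 0 0 -3.4 0 0 0; 1 0 0 -3.5 0 0 0; 1 -0.2 -3.5 0 0 0 0.2; 1 -0.3 -3.5 0 0 0 0.2
1 -0.3 -3.5 0 0 0 0.2; 1 -0.3 -3.5 0 0 0 0.2; 1 -0.3 -3.5 0 0 0 0.2; 1 -0.3 -3.5 0 0 0 0.2; 1 -0.3 -3.5 0 0 0 0.2
1 -0.3 -3.5 0 0 0 0.2; 1 -0.3 -3.5 0 0 0 0.2; 1 -0.3 -3.4 0 0 0 0.2; 1 -0.4 -3.4 0 0 0 0.2; 1 -0.4 -3.5 0 0 0 0.3
```

>>> move_arm(targets="1 0 0 -3.5 0 0 0; 1 0 0 -3.4 0 0 0; 1 0 0 -3.5 0 0 0; 1 -0.2 -3.5 0 0 0 0.2; 1 -0.3 -3.5 0 0 0 0.2")

```text
clock: 11.58
eef_pos: [496.8, 122.3, 122.7]
tool_rot: [3.14, 0.005, -2.934]
force: [-0.1, -0.4, -0.2]
width: 85.5
gripper_force: 0.0
```

>>> move_arm(targets="1 -0.3 -3.5 0 0 0 0.2; 1 -0.3 -3.5 0 0 0 0.2; 1 -0.3 -3.5 0 0 0 0.2; 1 -0.3 -3.5 0 0 0 0.2; 1 -0.3 -3.5 0 0 0 0.2")

```text
clock: 12.0
eef_pos: [544.2, -50.5, 120.1]
tool_rot: [3.141, -0.0, -2.957]
force: [0.2, 1.3, 0.3]
width: 85.1
gripper_force: 0.0
```

>>> move_arm(targets="1 -0.3 -3.5 0 0 0 0.2; 1 -0.3 -3.5 0 0 0 0.2; 1 -0.3 -3.4 0 0 0 0.2; 1 -0.4 -3.4 0 0 0 0.2; 1 -0.4 -3.5 0 0 0 0.3")

```text
clock: 12.42
eef_pos: [591.3, -217.6, 120.0]
tool_rot: [3.141, -0.001, -2.976]
force: [1.1, -0.3, -0.4]
width: 86.0
gripper_force: 0.0
```

>>> move_arm(targets="1 0 0 0 0 0 0; 1 0 0 0 0 0 0; 1 0 0 0 0 0 0")

```text
clock: 12.67
eef_pos: [591.1, -215.1, 119.9]
tool_rot: [3.14, -0.0, -2.976]
force: [0.3, 0.8, -0.0]
width: 85.1
gripper_force: 0.0
```

```bash
python3 - <<'E'
from plan import *
w=grab("wrist","w6"); print(proj(w,(591,-216,44)))
plan((591,-216,5,189.5,1))
E
```

```text
[312.55199713 247.88284208]
from [ 591.2 -214.2  120.1] -170.4 roll/pitch [ 3.1401e+00 -3.0000e-04]
1 0 0 2.9 0 0 0; 1 0 -0.1 2.9 0 0 0; 1 0 0 2.9 0 0 0; 1 0 -0.1 2.8 0 0 0.1
```

View pics/w6.png

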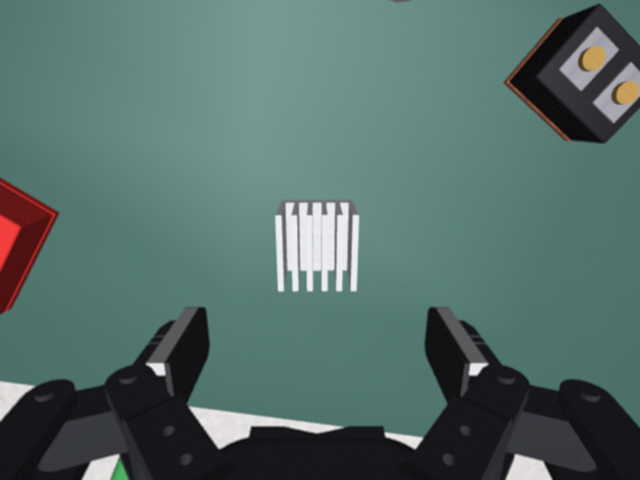

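The heat sink's fins run along tool x. Their tops are centred at (317,253), against a prediction of (312,248). That's already midway between the fingers sideways and about 2–3 mm back, so I check the height by two views and descend.

```bash
python3 - <<'E'
from h import *
T,W=load("top0"),load("w6")
for p,q in (((374.2,189.5),(358,215)),((398.2,186.5),(277,215)),((401.7,210.7),(279,291)),((378,216.2),(356,291))):
    for a in ("x",): pass
    r=[cross(ray(T,*p),ray(W,*z)) for z in ((358,215),(277,215),(279,291),(356,291))]
    b=min(r,key=lambda t:t[1]); print(b[0].round(1),b[1].round(1))
E
```

```text
[ 609.5 -186.8   57.7] 1.3
[ 616.2 -232.6   59.1] 1.2
[ 569.2 -239.4   61.5] 0.4
[ 559.6 -194.9   62.8] 3.8
```

>>> move_arm(targets="1 -0.1 0 2.9 0 0 0; 1 -0.1 0 2.9 0 0 0; 1 0 0 2.9 0 0 0; 1 0 0 2.6 0 0 0; 1 0 0 0 0 0 0")

```text
clock: 13.13
eef_pos: [589.6, -212.9, 2.7]
tool_rot: [3.137, -0.008, -2.973]
force: [0.1, 1.0, 0.3]
width: 85.2
gripper_force: 0.0
```

>>> move_arm(targets="-1 0 0 0 0 0 0; -1 0 0 0 0 0 0; -1 0 0 0 0 0 0; -1 0 0 0 0 0 0; -1 0 0 0 0 0 0")

```text
clock: 13.55
eef_pos: [595.2, -215.5, 9.7]
tool_rot: [-3.14, 0.004, -2.976]
force: [0.1, 0.6, 6.8]
width: 49.4
gripper_force: 63.4
```

>>> move_arm(targets="-1 0 0 0 0 0 0; -1 0 0 0 0 0 0")

```text
clock: 13.72
eef_pos: [595.2, -215.5, 9.8]
tool_rot: [-3.14, 0.004, -2.976]
force: [1.0, 1.0, 7.0]
width: 48.9
gripper_force: 63.4
```

```bash
python3 - <<'E'
from plan import *
p=read_state()["eef_pos"]
plan((p[0],p[1],95,189.5,-1),(496,98,95,192,-1))
E
```

```text
from [ 595.2 -215.5    9.8] -170.5 roll/pitch [-3.1403  0.0038]
-1 0 0 -2.8 0 0 0; -1 0 0 -2.9 0 0 0; -1 0 0 -2.8 0 0 0; -1 0.5 3.6 0 0 0 -0.3; -1 0.5 3.6 0 0 0 -0.3
-1 0.5 3.6 0 0 0 -0.3; -1 0.5 3.6 0 0 0 -0.3; -1 0.4 3.6 0 0 0 -0.3; -1 0.4 3.7 0 0 0 -0.3; -1 0.4 3.6 0 0 0 -0.2
-1 0.4 3.7 0 0 0 -0.3; -1 0.3 3.6 0 0 0 -0.2
```

>>> move_arm(targets="-1 0 0 -2.8 0 0 0; -1 0 0 -2.9 0 0 0; -1 0 0 -2.8 0 0 0; -1 0.5 3.6 0 0 0 -0.3; -1 0.5 3.6 0 0 0 -0.3")

```text
clock: 14.13
eef_pos: [573.2, -148.6, 94.9]
tool_rot: [-3.138, 0.005, -2.972]
force: [1.5, 1.2, -1.7]
width: 49.1
gripper_force: 62.8
```

>>> move_arm(targets="-1 0.5 3.6 0 0 0 -0.3; -1 0.5 3.6 0 0 0 -0.3; -1 0.4 3.6 0 0 0 -0.3; -1 0.4 3.7 0 0 0 -0.3; -1 0.4 3.6 0 0 0 -0.2")

```text
clock: 14.55
eef_pos: [515.9, 28.9, 93.2]
tool_rot: [-3.141, 0.001, -2.941]
force: [0.3, -0.1, -1.7]
width: 49.5
gripper_force: 62.8
```

>>> move_arm(targets="-1 0.4 3.7 0 0 0 -0.3; -1 0.3 3.6 0 0 0 -0.2; -1 0 0 0 0 0 0; -1 0 0 0 0 0 0; -1 0 0 0 0 0 0")

```text
clock: 14.97
eef_pos: [495.1, 97.0, 92.8]
tool_rot: [-3.14, 0.001, -2.932]
force: [0.2, -0.6, -1.4]
width: 49.2
gripper_force: 62.7
```

```bash
python3 - <<'E'
from plan import *
s=read_state();print(s["width"],s["force"])
plan((496,98,60,192,-1),(496,98,20,192,-1))
E
```

```text
49.17397192098156 [ 0.15937924 -0.55493134 -1.42015659]
from [495.1  97.   92.8] -168.0 roll/pitch [-3.1403e+00  5.0000e-04]
-1 -0.1 0.1 3.3 0 0 0; -1 0 0 2 0 0 0; -1 0 0 2 0 0 0
```

>>> move_arm(targets="-1 -0.1 0.1 3 0 0 0; -1 0 0 2.5 0 0 0; -1 0 0 1.2 0 0 0; -1 0 0 0.5 0 0 0; -1 0 0 0.1 0 0 0")

```text
clock: 15.38
eef_pos: [495.5, 97.0, 18.5]
tool_rot: [-3.141, -0.002, -2.935]
force: [-0.1, 0.2, -1.3]
width: 49.2
gripper_force: 62.8
```

>>> move_arm(targets="-1 0 0 0.1 0 0 0; -1 0 0 0 0 0 0; -1 0 0 0.1 0 0 0; -1 0 0 0 0 0 0")

```text
clock: 15.72
eef_pos: [496.1, 98.7, 18.0]
tool_rot: [-3.142, 0.001, -2.933]
force: [0.7, 0.2, -1.2]
width: 49.0
gripper_force: 62.8
```

```bash
python3 - <<'E'
from plan import *
w=grab("wrist","w7")
E
```

```text
(no output)
```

View pics/w7.png

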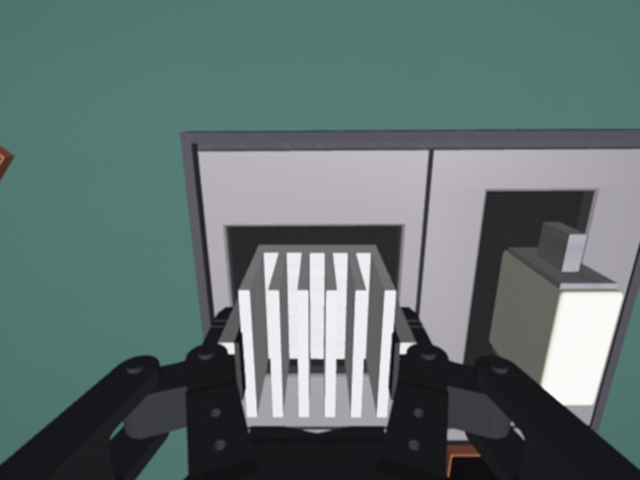

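The heat sink sits over the dark square recess with floor visible in front and at the sides. The fuse stands upright in its slot at (550,330). I lower it the last millimetres.

>>> move_arm(targets="-1 0 0 0.1 0 0 0; -1 0 0 0.1 0 0 0; -1 0 0 0 0 0 0; -1 0 0 0 0 0 0")

```text
clock: 16.1
eef_pos: [495.9, 98.8, 16.7]
tool_rot: [-3.141, 0.001, -2.932]
force: [-3.0, -1.2, 11.7]
width: 49.1
gripper_force: 64.3
```

Seated at 16.7, as expected (9.8 + 7). I release and go to the capacitor with yaw 102, so the fingers later open along the tray, away from the module.

>>> move_arm(targets="1 0 0 0 0 0 0; 1 0 0 0 0 0 0; 1 0 0 0 0 0 0; 1 0 0 0 0 0 0; 1 0 0 0 0 0 0")

```text
clock: 16.52
eef_pos: [495.5, 98.8, 15.2]
tool_rot: [3.142, -0.0, -2.932]
force: [-0.2, -0.5, 0.2]
width: 85.5
gripper_force: 0.0
```

```bash
python3 - <<'E'
from plan import *
s=read_state(); p=s["eef_pos"]
print(s["width"])
plan((p[0],p[1],135,192,1),(420,-194,135,102,1))
E
```

```text
85.51633253488318
from [495.5  98.8  15.2] -168.0 roll/pitch [ 3.1415e+00 -1.0000e-04]
1 0 0 -3 0 0 0; 1 0 0 -3 0 0 0; 1 0 0 -3 0 0 0; 1 0 0 -3 0 0 0; 1 1 -1.9 0 0 0 6.4
1 0.7 -2 0 0 0 6.4; 1 0.5 -2.1 0 0 0 6.4; 1 0.3 -2.1 0 0 0 6.4; 1 0 -2.2 0 0 0 6.4; 1 -0.2 -2.2 0 0 0 6.4
1 -0.5 -2.1 0 0 0 6.4; 1 -0.7 -2.1 0 0 0 6.5; 1 -0.9 -2 0 0 0 6.4; 1 -1.1 -1.8 0 0 0 6.5; 1 -1.3 -1.7 0 0 0 6.4
1 -1.5 -1.5 0 0 0 6.5; 1 -1.7 -1.4 0 0 0 6.4; 1 -1.8 -1.2 0 0 0 6.5
```

>>> move_arm(targets="1 0 0 -3 0 0 0; 1 0 0 -3 0 0 0; 1 0 0 -3 0 0 0; 1 0 0 -3 0 0 0; 1 1 -1.9 0 0 0 6.4")

```text
clock: 16.93
eef_pos: [494.0, 84.1, 140.4]
tool_rot: [3.135, 0.012, -3.04]
force: [2.4, -0.3, 0.4]
width: 85.6
gripper_force: 0.0
```

>>> move_arm(targets="1 0.7 -2 0 0 0 6.4; 1 0.5 -2.1 0 0 0 6.4; 1 0.3 -2.1 0 0 0 6.4; 1 0 -2.2 0 0 0 6.4; 1 -0.2 -2.2 0 0 0 6.4")

```text
clock: 17.35
eef_pos: [462.6, -27.5, 135.3]
tool_rot: [3.142, 0.0, 2.675]
force: [0.5, 0.6, 0.4]
width: 85.8
gripper_force: 0.0
```

>>> move_arm(targets="1 -0.5 -2.1 0 0 0 6.4; 1 -0.7 -2.1 0 0 0 6.5; 1 -0.9 -2 0 0 0 6.4; 1 -1.1 -1.8 0 0 0 6.5; 1 -1.3 -1.7 0 0 0 6.4")

```text
clock: 17.77
eef_pos: [435.8, -132.3, 135.3]
tool_rot: [3.142, -0.0, 2.113]
force: [-0.2, -0.0, 0.3]
width: 85.1
gripper_force: 0.0
```

>>> move_arm(targets="1 -1.5 -1.5 0 0 0 6.5; 1 -1.7 -1.4 0 0 0 6.4; 1 -1.8 -1.2 0 0 0 6.5; 1 0 0 0 0 0 0; 1 0 0 0 0 0 0")

```text
clock: 18.18
eef_pos: [419.5, -195.1, 135.2]
tool_rot: [-3.141, 0.0, 1.778]
force: [0.5, 1.3, 0.7]
width: 85.3
gripper_force: 0.0
```

```bash
python3 - <<'E'
from plan import *
w=grab("wrist","w8"); print(proj(w,(420,-194,63)))
plan((420,-194,12,102,1))
E
```

```text
[315.88720259 252.63943753]
from [ 420.  -193.9  135.2] 102.0 roll/pitch [ 3.1415e+00 -4.0000e-04]
1 0 0 3.1 0 0 0; 1 0 0 3.1 0 0 0; 1 0 0 3.1 0 0 0; 1 0 0 3 0 0 0
```

View pics/w8.png

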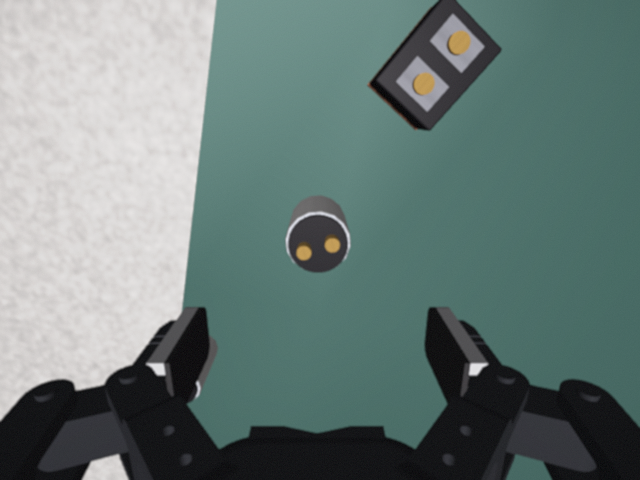

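The stout two-stud capacitor is centred between the fingers, studs' midpoint at (318,249) against a predicted (316,253). The slim can shows in the background by the left finger at (205,370), about 110 mm away, so I descend.

```bash
python3 - <<'E'
from h import *
T=load("top0"); print("slim",onplane(T,444.5,330,63))
E
```

```text
slim [ 346.1891619  -320.24738926   63.        ]
```

>>> move_arm(targets="1 0 0 3.1 0 0 0; 1 0 0 3.1 0 0 0; 1 0 0 3.1 0 0 0; 1 0 0 3 0 0 0; 1 0 0 0 0 0 0")

```text
clock: 18.65
eef_pos: [416.0, -191.5, 7.8]
tool_rot: [-3.131, -0.006, 1.785]
force: [-1.0, 0.9, -0.5]
width: 85.6
gripper_force: 0.0
```

>>> move_arm(targets="-1 0 0 0 0 0 0; -1 0 0 0 0 0 0; -1 0 0 0 0 0 0; -1 0 0 0 0 0 0; -1 0 0 0 0 0 0")

```text
clock: 19.07
eef_pos: [421.6, -194.5, 14.5]
tool_rot: [3.138, 0.002, 1.78]
force: [-1.0, 1.4, 7.8]
width: 41.0
gripper_force: 59.8
```

>>> move_arm(targets="-1 0 0 0 0 0 0; -1 0 0 0 0 0 0")

```text
clock: 19.23
eef_pos: [421.6, -194.5, 14.5]
tool_rot: [3.138, 0.002, 1.78]
force: [0.2, 1.4, 8.0]
width: 40.5
gripper_force: 59.8
```

```bash
python3 - <<'E'
from plan import *
p=read_state()["eef_pos"]
plan((p[0],p[1],105,102,-1),(627,126,105,102,-1))
E
```

```text
from [ 421.6 -194.5   14.5] 102.0 roll/pitch [3.1376e+00 2.2000e-03]
-1 0 0 -3 0 0 0; -1 0 0 -3 0 0 0; -1 0 0 -3.1 0 0 0; -1 2.5 2.4 0 0 0 0; -1 2.5 2.4 0 0 0 0
-1 2.5 2.4 0 0 0 0; -1 2.4 2.4 0 0 0 0; -1 2.5 2.5 0 0 0 0; -1 2.4 2.4 0 0 0 0; -1 2.5 2.5 0 0 0 0
-1 2.4 2.4 0 0 0 0; -1 2.5 2.5 0 0 0 0; -1 2.4 2.4 0 0 0 0; -1 2.5 2.5 0 0 0 0
```

>>> move_arm(targets="-1 0 0 -3 0 0 0; -1 0 0 -3 0 0 0; -1 0 0 -3.1 0 0 0; -1 2.5 2.4 0 0 0 0; -1 2.5 2.4 0 0 0 0")

```text
clock: 19.65
eef_pos: [457.6, -138.6, 106.6]
tool_rot: [3.136, 0.004, 1.771]
force: [1.2, 0.0, -2.4]
width: 40.8
gripper_force: 61.0
```

>>> move_arm(targets="-1 2.5 2.4 0 0 0 0; -1 2.4 2.4 0 0 0 0; -1 2.5 2.5 0 0 0 0; -1 2.4 2.4 0 0 0 0; -1 2.5 2.5 0 0 0 0")

```text
clock: 20.07
eef_pos: [551.4, 11.8, 105.0]
tool_rot: [3.139, 0.0, 1.78]
force: [0.8, -0.4, -1.2]
width: 41.0
gripper_force: 61.0
```

>>> move_arm(targets="-1 2.4 2.4 0 0 0 0; -1 2.5 2.5 0 0 0 0; -1 2.4 2.4 0 0 0 0; -1 2.5 2.5 0 0 0 0; -1 0 0 0 0 0 0")

```text
clock: 20.48
eef_pos: [629.6, 136.9, 105.9]
tool_rot: [3.132, -0.008, 1.788]
force: [0.2, 1.3, -0.3]
width: 40.6
gripper_force: 61.1
```

>>> move_arm(targets="-1 0 0 0 0 0 0; -1 0 0 0 0 0 0")

```text
clock: 20.65
eef_pos: [625.5, 126.0, 104.2]
tool_rot: [3.141, 0.001, 1.78]
force: [0.0, -0.8, -1.3]
width: 41.1
gripper_force: 61.1
```

```bash
python3 - <<'E'
from plan import *
s=read_state();print(s["width"],s["force"])
w=grab("wrist","w9"); print(proj(w,(627,126,7)))
plan((627,126,60,102,-1),(627,126,23,102,-1))
E
```

```text
41.05636200150145 [ 0.02884156 -0.82099833 -1.27409116]
[316.97199041 241.58756896]
from [625.4 125.  104. ] 101.9 roll/pitch [-3.1413e+00  1.1000e-03]
-1 0 0.1 2.2 0 0 0; -1 0.1 0.1 2.2 0 0 -0.1; -1 0 0 3.7 0 0 0
```

View pics/w9.png

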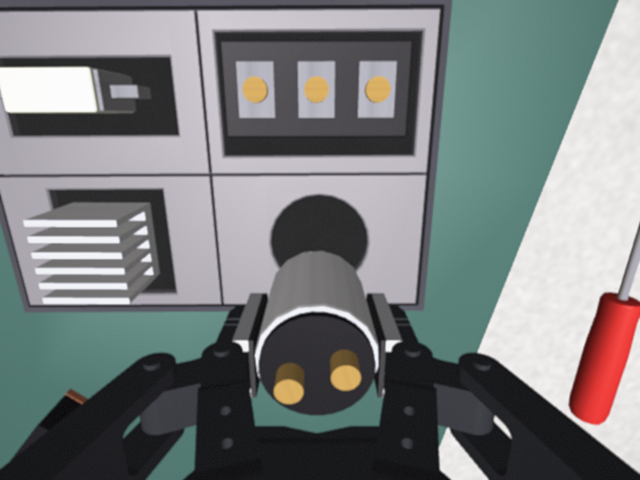

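All three earlier parts lie in their recesses. The capacitor is held upright with the round recess centred below, (320,240) against a predicted (317,242).

>>> move_arm(targets="-1 0 0.1 3 0 0 0; -1 0.1 0.1 2.7 0 0 0; -1 0 0 1.6 0 0 0; -1 0 0 0.6 0 0 0; -1 0 0 0.2 0 0 0")

```text
clock: 21.12
eef_pos: [626.6, 126.0, 21.8]
tool_rot: [-3.139, 0.001, 1.778]
force: [0.2, -0.2, -1.6]
width: 40.7
gripper_force: 61.1
```

>>> move_arm(targets="-1 0 0 0.1 0 0 0; -1 0 0 0 0 0 0; -1 0 0 0 0 0 0")

```text
clock: 21.37
eef_pos: [628.5, 127.9, 22.6]
tool_rot: [3.139, -0.0, 1.78]
force: [-0.1, 0.3, -0.5]
width: 40.6
gripper_force: 61.0
```

>>> move_arm(targets="-1 0 0 0.1 0 0 0; -1 0 0 0 0 0 0; -1 0 0 0 0 0 0")

```text
clock: 21.62
eef_pos: [628.5, 128.2, 21.5]
tool_rot: [3.14, 0.0, 1.78]
force: [-1.7, -0.5, 5.9]
width: 40.9
gripper_force: 61.7
```

Contact at 21.5, exactly as expected (14.5 + 7). I release, lift clear, and check with the top camera.

>>> move_arm(targets="1 0 0 0 0 0 0; 1 0 0 0 0 0 0; 1 0 0 0 0 0 0; 1 0 0 0 0 0 0; 1 0 0 0 0 0 0")

```text
clock: 22.03
eef_pos: [627.5, 128.0, 20.1]
tool_rot: [-3.141, -0.0, 1.78]
force: [0.1, 0.3, 0.4]
width: 85.3
gripper_force: 0.0
```

>>> move_arm(targets="1 0 0 -1.5 0 0 0; 1 0 0 -3 0 0 0; 1 0 0 -3 0 0 0; 1 0 0 -3 0 0 0; 1 -2.5 0 0 0 0 0")

```text
clock: 22.45
eef_pos: [635.4, 112.1, 131.9]
tool_rot: [3.13, -0.006, 1.788]
force: [0.8, 2.0, 0.1]
width: 85.4
gripper_force: 0.0
```

>>> move_arm(targets="1 -3.5 0 0 0 0 0; 1 -3.5 0 0 0 0 0; 1 -3.5 0 0 0 0 0; 1 -3.5 0 0 0 0 0; 1 -3.5 0 0 0 0 0")

```text
clock: 22.87
eef_pos: [669.2, -69.5, 125.3]
tool_rot: [-3.141, 0.0, 1.78]
force: [0.4, -0.2, -0.4]
width: 85.4
gripper_force: 0.0
```

>>> move_arm(targets="1 -1 0 0 0 0 0; 1 0 0 0 0 0 0; 1 0 0 0 0 0 0; 1 0 0 0 0 0 0")

```text
clock: 23.2
eef_pos: [670.9, -74.6, 125.3]
tool_rot: [3.142, -0.002, 1.782]
force: [-0.0, 0.7, 0.6]
width: 85.3
gripper_force: 0.0
```

```bash
python3 - <<'E'
from h import *
s=grab("scene","s10")["color"]; t=grab("top","t10")["color"]; w=grab("wrist","w10")
cv2.imwrite("pics/c10.png",np.hstack([cv2.resize(t[130:310,130:330],(400,360)),cv2.resize(s[180:360,365:565],(400,360))])[:,:,::-1])
E
```

```text
(no output)
```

View pics/c10.png

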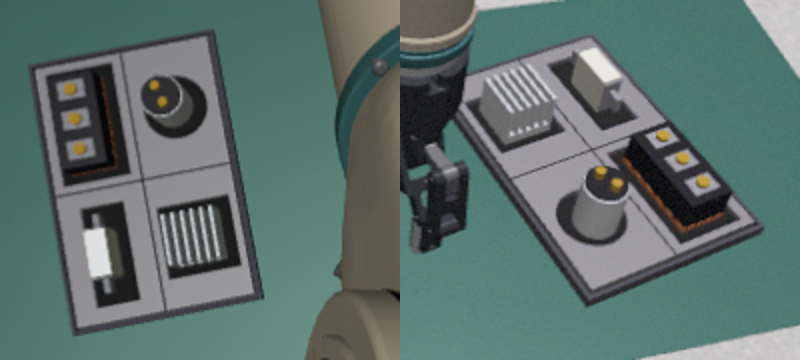

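Both views show all four parts upright in their own recesses, with the gripper clear: module (75,120), capacitor (165,100), fuse (98,255) and heat sink (195,235) in the left crop.

```bash
python3 -c "
from cell import order; print(order.finish_job())"
```

```text
the job is handed in; nothing more can be done
None
```

The kit is made up and handed in: module, fuse, heat sink and capacitor stand upright in their recesses, placed in the order asked and let go, and the look-alikes were not touched.

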